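# Set the trip dog of a clay slab roller against its limit switch

### The arm

A 6-joint arm with a two-finger parallel gripper is mounted at the origin on the work surface. World frame = base frame: x ahead of the robot, y to its left, z up, the work surface at z = 0. Lengths are in m, angles in rad, forces in N, time in s.
With the tool pointing down it reaches from about 0.3 to 0.875 m from the base axis. Payload 6.4 kg.
Tool frame: the origin (TCP) lies between the finger pads; the fingertips stand 8 mm ahead of it and the grasp point (between the pads) lies 11 mm behind it; z points along the fingers, y is the line along which they close (so a half turn about z gives the same grasp; the last joint's range is limited). The gripper opens to 85 mm and grips with 20 to 120 N. Pads are 22 mm wide; open, the fingers measure 114 mm over their backs; the gripper's body (76 mm by 85 mm) begins 54 mm behind the grasp point. The pads swing forward as they close: fully open they stand 13 mm farther back than shut.
Start: joints at [0.947, 0.181, 1.607, -0, 1.354, -0.206], TCP at [0.233, 0.526, 0.239] pointing down, gripper open.
Joint ranges: [-2.99, 2.99], [-0.89, 2.07], [0.3, 2.58], [-1.14, 4.28], [0, 2.63], [-3.12, 3.12]. Speed limits (rad/s): [2.57, 2.57, 3.01, 3.14, 3.14, 3.14].

### API

Orientations are given as a rotation vector (axis times angle).
In Python, from plant import state, snapshot, job_done, find_in, mark_of gives the robot as it stands. The module is installed in compiled form; this text tells all that it offers.
- The arm moves only by the tool arm_command, never from a script. Its argument "rows" is a list of rows, each a list of 2 entries, a list of its own where there are three numbers: the shift along the tool's x, y, z in mm, then the turn about the tool's z in degrees. A call has 1 to 12 rows; each row is the pose to reach, as a shift and turn from the pose commanded when the call began, along the tool's axes at that moment; what a row does not reach only later rows make up. A row lasts 1/10 s, in which the tool goes at most 50 mm and 8.59 degrees, less where a joint would pass 70% of its speed; a pose out of reach is approached as far as the arm can. A call with a gripper value outside its range is refused whole. "gripper" is the closure in counts, from 0 (fully open) to 255 (shut), set as the call begins (left out, the last holds). The fingers move at their own pace and stop on an object; "squeeze" is the grip in N (left out, the last holds). Time passes only in rows, so rows that repeat a pose let the fingers close. It gives the time, the measured TCP pose, the force, the opening and the grip force at its end, in the units of the state.
- state(): the state, without advancing time (a new reading comes with each control period).
- snapshot(name): name is "scene" or "top" or "wrist"; returns a dict with "image" (384x512x3 uint8, red, green, blue), "fx", "fy", "cx", "cy" (pixels), "world_to_cam" (4x4, takes a point from world to camera coordinates); the wrist camera has in their place "T_tool_cam" (4x4, takes a point from camera to tool coordinates, whose origin is the TCP and whose axes are the flange's). Camera axes: x right, y down, z forward; pixel columns grow to the right and rows downward; lengths in m; the calibration is good to about 2 mm. A picture is of the moment at which its call begins: read the wrist's pose just before it. There is no depth.
- job_done(): hands the job in; it is judged then, once.
Trained networks look in the newest picture that a camera, given by its name, has taken for a name from the list of things; names that differ only in an ending like _2 or _b are one class to them, and where a whole thing is asked for, a point or a joint stands for the part that bears it (a point fixed in the world has none). Each returns a list of dicts, best first, with "p" (0 to 1); they miss things now and then, are a little off and sometimes report something else, mostly with a low value. They report only what shows in the picture. A call takes as long as a camera call.
- find_in(camera, label): "xy" ([column, row] in pixels, amid what is visible of it).
- mark_of(camera, label): "xy" ([column, row] in pixels: a listed point, or the origin of a listed thing).
The state is a dict: "time": time; "joint_positions": joint angles; "joint_vel": joint speeds; "joint_efforts": joint torques, N m; "tcp_pos": TCP position; "tcp_rot": TCP orientation; "force": force on the tool from outside, world axes, zero at the start; "torque": the same for the moment, N m; "gripper_width": finger opening in m; "grip_force": force on a finger pad.
Only numpy, scipy, OpenCV 4.12 (cv2) and the standard library are available. Lean on these libraries where they do the work, as an engineer would, in place of code of your own. Each camera call takes 0.05 s, during which the arm holds its last target. There are 200 camera calls.

### The job

Set the end stop of the slab roller: take the red tab of the trip dog and slide the dog along its rail, in under the clear guard, until its striker pushes the limit switch's roller arm over sideways and the switch just trips - you can feel it give way - then stop within about a centimetre and let go, so that the dog keeps the switch tripped. Do not touch the switch or bump the guard, never force the arm far past its trip point, and leave the other things where they lie.

Things in the scene. Friction and masses are not known exactly. Their poses are not given: they have to be found in the camera images.
- roller: Fixed bench slab roller: blue frame 840 x 270 mm, plywood bed (top 67 mm above the table), steel drum under a 315 mm tall bridge at its +y end. Origin at table height, 80 mm in from the frame's robot-side face, midway along it; +y along the bed towards the drum, +x away from the robot, z up. The dog's rail runs along y on the bed's robot-side edge.
- guard: Clear level finger guard with yellow edges, fixed; origin and axes as roller. Its underside is 307 mm above the table; it covers x -156 to +180 mm, y -250 to +180 mm. It reaches 48 mm past the tab towards the robot and stands 194 mm above it, so the hand must come in leaning 30 to 42 degrees from vertical, fingers pointing down and away from the robot.
- tab (a point): Grip point, the middle of the trip dog's red tab, about 113 mm above the table. The tab is 18 mm wide along y (pinch it so), 24 mm thick, leans 25 degrees towards the robot and ends 22 mm beyond this point; the dog's steel shoe begins 28 mm below it. The dog is one rigid piece, 140 mm long, that only slides along y. Axes as roller.
- striker (a point): Middle of the front (+y) face of the dog's yellow striker plate, which meets the roller; 130 mm further along +y than the tab and 38 mm nearer the robot. The plate is 15 mm wide in x and its face runs from 48 mm below to 28 mm above this point. Axes as roller.
- dog (a joint): Slide of the dog in m, 0 to 0.30, growing towards the switch (+y). A friction clamp holds it: 5 to 7 N to slide it; it stays where it is left, even against the switch's spring.
- switch: Limit switch, fixed: aluminium body with grey head, 42 mm square, 90 mm tall, its place along the rail varies. Origin at table height under its centre; axes as roller.
- pivot (a point): Axis of the switch's shaft (along x), where its roller arm is clamped, 72 mm above the table. Steel arm, 70 mm from here to the centre of the white roller (20 mm across). The arm was set by hand: at rest it leans from upright towards the dog (-y) by an angle that is not measured, 3 to 49 degrees.
- shaft (a joint): Turn of the switch's shaft in rad as the arm is pushed to +y: 0 at rest (spring return), stop at 0.9. The push at the roller starts at 2 to 3.5 N, steps to 5 or 6 N near 0.25, gives way to 1.6 N at 0.55, then returns to 3.5 N. It trips at 0.40: 22 to 28 mm of dog travel after the striker first touches the roller. 12 mm more travel brings about 0.58.
- batten: loose bystander: pale wooden thickness batten, 240 x 26 x 10 mm, lying on the bed
- tile: loose bystander: terracotta tile, 100 x 100 x 10 mm, lying on the bed
- modelling_tool: loose bystander: wooden modelling tool, about 205 mm long, lying on the table in front of the machine
- screwdriver: loose bystander: screwdriver, 180 mm long, lying on the table in front of the machine
- glaze_jar: loose bystander: blue lidded glaze jar, 66 mm across, 85 mm tall, on the table
- clay_cup: loose bystander: terracotta cup, 70 mm across, 70 mm tall, on the table
- tape_roll: loose bystander: yellow roll, 90 mm across, 24 mm high, lying on the table

How it is judged:
On the way:
1. the striker has met the roller and begun to turn the arm (value of joint shaft above 0.06 rad), for 0.05 s.
At the end, for the whole second after the job is handed in: The dog, let go and still, holds the switch tripped: shaft turned between 0.40 and 0.58 rad (from the trip point to about 12 mm of dog travel past it) (value of joint shaft between 0.4 and 0.58 rad and velocity of joint shaft between -0.03 and 0.03 rad/s and velocity of joint dog between -0.003 and 0.003 m/s); the robot touches nothing.
It fails at once if the roller arm is forced far past its trip point (shaft over 0.75 rad) (value of joint shaft above 0.75 rad).
It fails at once if the robot touches the switch or its arm (over 2 N) (contact force between any of the fingers, the arm and switch above 2 N).
It fails at once if the guard is bumped (over 8 N) (contact force between anything else and guard above 8 N).
It fails at once if a bystander is moved more than 30 mm (distance of any of batten, tile, modelling_tool, screwdriver, glaze_jar, clay_cup, tape_roll from where it was at the start of the episode above 0.03 m).
It also fails if it takes over 48 s, if anything falls off the work surface, if the arm or the gripper's body presses on something with over 40 N, if the wrist force passes 120 N, or if a joint passes its speed limit or range.

## Working session

There is one attempt and no reset: what is moved stays moved. The work goes in short steps, Python scripts to look and compute and a tool call to move; the robot and the scene stay as the last step left them, time stands still between calls to the robot, and variables do not carry over. Pictures are saved under pics/ and viewed, at most 10 in all, crops included, and the job is handed in when it is done.

Besides the shell and the picture viewer there is one more tool, called after "Call:" in YAML: its name, and indented under it one key for each argument. arm_command: Moves the arm, as the interface text tells. Its arguments: {"type":"object","properties":{"rows":{"type":"array","items":{"type":"array"}},"gripper":{"type":"number"},"squeeze":{"type":"number"}},"required":["rows"]}

```bash
mkdir -p pics; cat > h.py <<'E'
import numpy as np,cv2
from plant import state,snapshot,job_done,find_in,mark_of
from scipy.spatial.transform import Rotation as R
def cam(s,st=None):
    if 'world_to_cam' in s: return np.array(s['world_to_cam'])
    T=np.eye(4);T[:3,:3]=R.from_rotvec(st['tcp_rot']).as_matrix();T[:3,3]=st['tcp_pos']
    return np.linalg.inv(T@np.array(s['T_tool_cam']))
def ray(s,W,xy):
    C=np.linalg.inv(W);d=np.array([(xy[0]-s['cx'])/s['fx'],(xy[1]-s['cy'])/s['fy'],1.])
    return C[:3,3],C[:3,:3]@d
def atz(s,W,xy,z):
    o,d=ray(s,W,xy);return o+d*(z-o[2])/d[2]
def proj(s,W,p):
    q=W@np.r_[p,1];return [s['fx']*q[0]/q[2]+s['cx'],s['fy']*q[1]/q[2]+s['cy']]
def tri(rs):
    A=0;b=0
    for o,d in rs:
        d=d/np.linalg.norm(d);P=np.eye(3)-np.outer(d,d);A=A+P;b=b+P@o
    return np.linalg.solve(A,b)
def save(s,n,k=1): cv2.imwrite('pics/'+n,cv2.resize(s['image'][:,:,::-1],None,fx=k,fy=k))
E
python3 - <<'E'
from h import *
np.set_printoptions(precision=4,suppress=True)
print(state())
Z=dict(tab=.113,striker=None,pivot=.072,roller=0,guard=0,switch=0)
rs={}
for c in('scene','top'):
    s=snapshot(c);W=cam(s);save(s,c+'0.png',1.5)
    print(c,np.linalg.inv(W)[:3,3])
    for l in Z:
        for m in mark_of(c,l)[:2]:
            print(c,l,np.round(m['xy'],1),round(m['p'],2),atz(s,W,m['xy'],Z[l]) if Z[l] is not None else '')
        m=mark_of(c,l)
        if m: rs.setdefault(l,[]).append(ray(s,W,m[0]['xy']))
for l in rs:
    if len(rs[l])>1: print(l,tri(rs[l]))
E
```

```text
{'time': 0.0, 'joint_positions': array([ 0.9467,  0.1816,  1.608 , -0.    ,  1.3538, -0.2063]), 'joint_vel': array([ 0.0018,  0.0015, -0.0016,  0.0002,  0.0003,  0.0002]), 'joint_efforts': array([ -0.0002, -44.4864, -35.1335,  -0.0002,   0.0089,  -0.    ]), 'tcp_pos': array([0.233 , 0.5251, 0.2384]), 'tcp_rot': array([-0.6513, -3.0726,  0.0026]), 'force': array([-0.0606,  0.168 , -0.0046]), 'torque': array([-0.0128, -0.003 , -0.0378]), 'grip_force': 0.0, 'gripper_width': 0.08511390492709911}
scene [-0.1999  0.6891  1.1003]
scene striker [227.2 189.7] 0.84 
scene pivot [182.2 235.6] 0.5 [0.5631 0.2238 0.072 ]
scene guard [248.7 281.1] 0.57 [0.3692 0.1587 0.    ]
scene guard [255.1 166.3] 0.4 [ 0.6922 -0.1708  0.    ]
scene switch [175.  243.1] 0.5 [0.6082 0.2232 0.    ]
top [ 0.3197 -0.0433  1.4701]
top tab [251.4 158.5] 0.65 [ 0.6056 -0.0669  0.113 ]
top striker [211.8 171.6] 0.79 
top pivot [151.1 174.4] 0.75 [0.5657 0.2394 0.072 ]
top switch [158.2 165.7] 0.54 [0.6068 0.2318 0.    ]
striker [0.5667 0.0524 0.1277]
pivot [0.5588 0.2327 0.085 ]
switch [0.6032 0.2285 0.0096]
```

View pics/scene0.png

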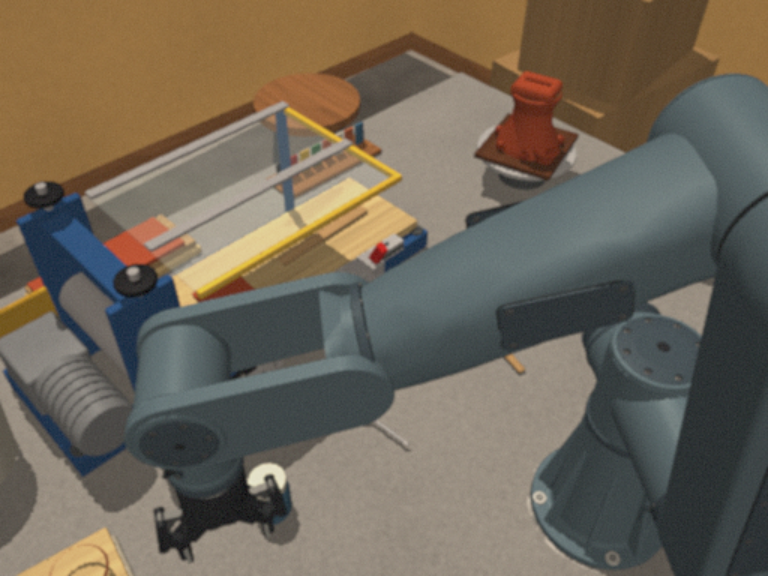

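View pics/top0.png

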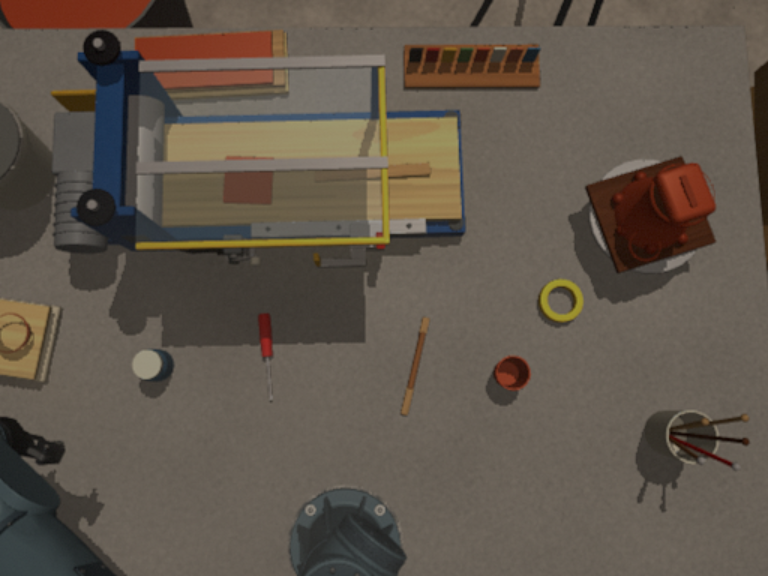

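The top view shows the guard (yellow) with the red tab at about (381,240), just inside its end. The striker is at (317,258), the switch and roller at (237-253,258). In the scene view the arm hides the switch. The commands have no tilt entry, so I'll test with a small move what they really do.

Call:
arm_command:
  rows:
    - [[0,0,-20],8]

```text
time: 1.4
tcp_pos: [0.2323, 0.5241, 0.2565]
tcp_rot: [-0.867, -3.018, 0.009]
force: [0.5, 0.7, -0.8]
gripper_width: 0.0854
grip_force: 0.0
```

```bash
python3 - <<'E'
from h import *
np.set_printoptions(precision=4,suppress=True)
s=state();print(s['time'],s['tcp_pos'],s['tcp_rot'],s['joint_positions']);print(R.from_rotvec(s['tcp_rot']).as_matrix())
a=R.from_rotvec([-0.6513,-3.0726,.0026]);print((a.inv()*R.from_rotvec(s['tcp_rot'])).as_rotvec(degrees=True));print(a.as_matrix())
s=snapshot('top');W=cam(s)
for n,p,z in(('guard yellow -y robot corner',(388,241),.307),('guard +y robot corner',(137,245),.307),('bed robot -y corner',(463,235),.06),('bed far -y corner',(460,112),.06),('tab',(381,240),.113),('striker',(317,258),.128),('roller?',(253,259),.135),('screwdr',(266,318),.01),('screwdr tip',(270,400),.005),('tool',(424,320),0),('toolend',(405,412),0),('jar',(152,365),.08)):
    print(n,atz(s,W,(p[0]/1.5,p[1]/1.5),z))
E
```

```text
1.4 [0.2323 0.5241 0.2565] [-0.8665 -3.0177  0.0087] [ 0.9466  0.1666  1.5881 -0.      1.3928 -0.0649]
[[-0.8476  0.5306 -0.0034]
 [ 0.5306  0.8476 -0.0048]
 [ 0.0004 -0.0058 -1.    ]]
[0.2303 0.0312 8.1081]
[[-0.914   0.4057 -0.001 ]
 [ 0.4057  0.914  -0.0015]
 [ 0.0004 -0.0018 -1.    ]]
guard yellow -y robot corner [ 0.5591 -0.082   0.307 ]
guard +y robot corner [0.5535 0.3456 0.307 ]
bed robot -y corner [ 0.622  -0.2452  0.06  ]
bed far -y corner [ 0.8886 -0.2453  0.06  ]
tab [ 0.6011 -0.0746  0.113 ]
striker [0.5624 0.0512 0.128 ]
roller? [0.5596 0.1754 0.135 ]
screwdr [0.456  0.1658 0.01  ]
screwdr tip [0.2861 0.1551 0.005 ]
tool [ 0.4518 -0.167   0.    ]
toolend [ 0.2609 -0.1246  0.    ]
jar [0.3566 0.3803 0.08  ]
```

Call:
arm_command:
  rows:
    - [[-500,-300,-290],-32]
    - [[-500,-300,-290],-32]
    - [[-500,-300,-290],-32]
    - [[-500,-300,-290],-32]
    - [[-500,-300,-290],-32]
    - [[-500,-300,-290],-32]
    - [[-500,-300,-290],-32]
    - [[-500,-300,-290],-32]
    - [[-500,-300,-290],-32]
    - [[-500,-300,-290],-32]
    - [[-500,-300,-290],-32]
    - [[-500,-300,-290],-32]

```text
time: 2.65
tcp_pos: [0.476, 0.0506, 0.5248]
tcp_rot: [-0.005, 3.14, -0.0]
force: [0.9, 0.8, 1.0]
gripper_width: 0.0853
grip_force: 0.0
```

Call:
arm_command:
  rows:
    - [[-600,-50,0],0]
    - [[-600,-50,0],0]
    - [[-600,-50,0],0]
    - [[-600,-50,0],0]
    - [[-600,-50,0],0]
    - [[-600,-50,0],0]
    - [[-600,-50,0],0]
    - [[-600,-50,0],0]
    - [[-600,-50,0],0]
    - [[-600,-50,0],0]
    - [[-600,-50,0],0]

```text
time: 3.75
tcp_pos: [0.8391, 0.01, 0.453]
tcp_rot: [-0.003, 3.103, 0.0]
force: [0.1, -0.3, 0.9]
gripper_width: 0.0853
grip_force: 0.0
```

```bash
python3 - <<'E'
from h import *
np.set_printoptions(precision=4,suppress=True)
s=state();print(s['time'],s['tcp_pos'],s['joint_positions']);print(R.from_rotvec(s['tcp_rot']).as_matrix())
E
```

```text
3.75 [0.8391 0.01   0.453 ] [-0.1309  0.8164  0.2977  0.0056  1.9893 -1.7011]
[[-0.9993 -0.0018  0.0385]
 [-0.0018  1.      0.0001]
 [-0.0385  0.     -0.9993]]
```

Call:
arm_command:
  rows:
    - [[-300,0,0],0]
    - [[-300,0,0],0]
    - [[-300,0,0],0]
    - [[-300,0,0],0]
    - [[-300,0,0],0]
    - [[-300,0,0],0]

```text
time: 4.35
tcp_pos: [0.8851, 0.0087, 0.383]
tcp_rot: [-0.002, 3.067, 0.001]
force: [-0.3, 0.3, 0.0]
gripper_width: 0.0855
grip_force: 0.0
```

```bash
cat > st.py <<'E'
from h import *
np.set_printoptions(precision=4,suppress=True)
s=state();M=R.from_rotvec(s['tcp_rot']).as_matrix();print(s['time'],s['tcp_pos'],s['joint_positions']);print(M);z=M[:,2];print('tilt',np.degrees(np.arccos(-z[2])),'az',np.degrees(np.arctan2(z[1],z[0])))
E
python3 st.py
```

```text
4.35 [0.8851 0.0087 0.383 ] [-0.1273  0.9004  0.2984  0.0108  1.8685 -1.6957]
[[-0.9972 -0.0013  0.0749]
 [-0.0012  1.      0.0008]
 [-0.0749  0.0007 -0.9972]]
tilt 4.297467130420368 az 0.6351518468586044
```

Call:
arm_command:
  rows:
    - [[-300,0,-150],0]
    - [[-300,0,-150],0]
    - [[-300,0,-150],0]
    - [[-300,0,-150],0]
    - [[-300,0,-150],0]
    - [[-300,0,-150],0]

```text
time: 4.95
tcp_pos: [0.8866, 0.0072, 0.4084]
tcp_rot: [-0.002, 3.026, 0.001]
force: [-0.6, 0.7, -0.7]
gripper_width: 0.0857
grip_force: 0.0
```

```bash
python3 st.py
```

```text
4.95 [0.8866 0.0072 0.4084] [-0.1308  0.8719  0.2984  0.0168  1.8568 -1.697 ]
[[-0.9933 -0.0011  0.1154]
 [-0.001   1.      0.001 ]
 [-0.1154  0.0009 -0.9933]]
tilt 6.6268812924225 az 0.5173909102695173
```

Call:
arm_command:
  rows:
    - [[-600,0,-200],0]
    - [[-600,0,-200],0]
    - [[-600,0,-200],0]
    - [[-600,0,-200],0]
    - [[-600,0,-200],0]
    - [[-600,0,-200],0]
    - [[-600,0,-200],0]
    - [[-600,0,-200],0]
    - [[-600,0,-200],0]
    - [[-600,0,-200],0]
    - [[-600,0,-200],0]
    - [[-600,0,-200],0]

```text
time: 6.15
tcp_pos: [0.8991, 0.0053, 0.4094]
tcp_rot: [-0.002, 2.986, 0.002]
force: [-0.6, -0.2, -0.5]
gripper_width: 0.0852
grip_force: 0.0
```

```bash
python3 st.py
```

```text
6.15 [0.8991 0.0053 0.4094] [-0.1332  0.8725  0.2987  0.0226  1.8167 -1.6979]
[[-0.988  -0.0012  0.1546]
 [-0.001   1.      0.0014]
 [-0.1546  0.0012 -0.988 ]]
tilt 8.891134801202039 az 0.5089049518212352
```

Call:
arm_command:
  rows:
    - [[-300,0,-40],0]
    - [[-300,0,-40],0]

```text
time: 6.35
tcp_pos: [0.9159, 0.005, 0.4024]
tcp_rot: [-0.002, 2.946, 0.002]
force: [0.2, -0.6, -0.5]
gripper_width: 0.0854
grip_force: 0.0
```

Call:
arm_command:
  rows:
    - [[-300,0,-20],0]
    - [[-300,0,-20],0]

```text
time: 6.55
tcp_pos: [0.9328, 0.0047, 0.3925]
tcp_rot: [-0.002, 2.908, 0.003]
force: [-0.2, -0.9, 0.5]
gripper_width: 0.0854
grip_force: 0.0
```

Call:
arm_command:
  rows:
    - [[-300,0,0],0]
    - [[-300,0,0],0]

```text
time: 6.75
tcp_pos: [0.9503, 0.0044, 0.3823]
tcp_rot: [-0.001, 2.869, 0.003]
force: [0.2, 0.7, -0.5]
gripper_width: 0.0854
grip_force: 0.0
```

Call:
arm_command:
  rows:
    - [[-300,0,10],0]
    - [[-300,0,10],0]

```text
time: 6.95
tcp_pos: [0.9671, 0.0042, 0.3737]
tcp_rot: [-0.001, 2.83, 0.003]
force: [-0.3, 0.6, 0.5]
gripper_width: 0.0858
grip_force: 0.0
```

Call:
arm_command:
  rows:
    - [[-300,0,-20],0]
    - [[-300,0,-20],0]

```text
time: 7.15
tcp_pos: [0.9789, 0.004, 0.3776]
tcp_rot: [-0.001, 2.79, 0.003]
force: [0.1, 0.5, 0.9]
gripper_width: 0.0853
grip_force: 0.0
```

Call:
arm_command:
  rows:
    - [[-300,0,0],0]
    - [[-300,0,0],0]

```text
time: 7.35
tcp_pos: [0.9917, 0.0038, 0.3807]
tcp_rot: [-0.001, 2.748, 0.003]
force: [-0.3, 0.6, 0.1]
gripper_width: 0.0855
grip_force: 0.0
```

Call:
arm_command:
  rows:
    - [[-300,0,20],0]
    - [[-300,0,20],0]

```text
time: 7.55
tcp_pos: [1.0051, 0.0036, 0.3803]
tcp_rot: [-0.001, 2.709, 0.003]
force: [-0.0, 0.2, -0.1]
gripper_width: 0.0853
grip_force: 0.0
```

Call:
arm_command:
  rows:
    - [[-300,0,30],0]
    - [[-300,0,30],0]

```text
time: 7.75
tcp_pos: [1.018, 0.0034, 0.3809]
tcp_rot: [-0.001, 2.669, 0.003]
force: [-1.1, -0.2, 0.0]
gripper_width: 0.0856
grip_force: 0.0
```

Call:
arm_command:
  rows:
    - [[-300,0,40],0]
    - [[-300,0,40],0]

```text
time: 7.95
tcp_pos: [1.0304, 0.0032, 0.3829]
tcp_rot: [-0.001, 2.629, 0.003]
force: [-0.4, -0.2, -0.6]
gripper_width: 0.0856
grip_force: 0.0
```

Call:
arm_command:
  rows:
    - [[-300,0,50],0]
    - [[-300,0,50],0]

```text
time: 8.15
tcp_pos: [1.0424, 0.0031, 0.3858]
tcp_rot: [-0.001, 2.59, 0.004]
force: [0.5, -0.6, -0.7]
gripper_width: 0.0858
grip_force: 0.0
```

Call:
arm_command:
  rows:
    - [[-300,0,60],0]
    - [[-300,0,60],0]

```text
time: 8.35
tcp_pos: [1.0537, 0.003, 0.3894]
tcp_rot: [-0.001, 2.55, 0.004]
force: [-0.1, -0.1, 0.3]
gripper_width: 0.0855
grip_force: 0.0
```

```bash
python3 st.py
```

```text
8.35 [1.0537 0.003  0.3894] [-0.1318  0.9528  0.2988  0.079   1.3038 -1.7013]
[[-0.8302 -0.0016  0.5575]
 [ 0.      1.      0.0029]
 [-0.5575  0.0024 -0.8302]]
tilt 33.88169575279495 az 0.29782285404885805
```

Call:
arm_command:
  rows:
    - [[-300,0,70],0]
    - [[-300,0,70],0]

```text
time: 8.55
tcp_pos: [1.0646, 0.0029, 0.394]
tcp_rot: [-0.001, 2.511, 0.004]
force: [0.1, -0.1, -0.5]
gripper_width: 0.0849
grip_force: 0.0
```

Call:
arm_command:
  rows:
    - [[0,0,-50],0]
    - [[0,0,-100],0]
    - [[455,-70,-405],0]
    - [[455,-70,-405],0]
    - [[455,-70,-405],0]
    - [[455,-70,-405],0]
    - [[455,-70,-405],0]
    - [[455,-70,-405],0]
    - [[455,-70,-405],0]
    - [[455,-70,-405],0]
    - [[455,-70,-405],0]
    - [[455,-70,-405],0]

```text
time: 9.75
tcp_pos: [0.5176, -0.0596, 0.4552]
tcp_rot: [-0.003, 2.511, 0.004]
force: [-0.4, -0.8, 1.0]
gripper_width: 0.0854
grip_force: 0.0
```

```bash
python3 st.py
```

```text
9.75 [ 0.5176 -0.0596  0.4552] [-0.5336 -0.4816  1.879   0.3305  1.2033 -2.1403]
[[-0.8075 -0.003   0.5898]
 [-0.0014  1.      0.0033]
 [-0.5898  0.0019 -0.8075]]
tilt 36.14566546214438 az 0.32015185498707327
```

Call:
arm_command:
  rows:
    - [[130,-10,90],0]
    - [[130,-10,90],0]
    - [[130,-10,90],0]
    - [[130,-10,90],0]
    - [[130,-10,90],0]

```text
time: 10.25
tcp_pos: [0.4678, -0.0701, 0.306]
tcp_rot: [0.001, 2.511, 0.004]
force: [0.7, 0.7, 0.7]
gripper_width: 0.0853
grip_force: 0.0
```

```bash
python3 st.py; python3 - <<'E'
from h import *
np.set_printoptions(precision=4,suppress=True)
rs={}
for c in('scene','top','wrist'):
    st=state();s=snapshot(c);W=cam(s,st);save(s,c+'1.png',1.5)
    for l in('tab','striker','pivot'):
        m=mark_of(c,l)
        for q in m[:2]: print(c,l,np.round(q['xy'],1),round(q['p'],2),atz(s,W,q['xy'],dict(tab=.113,striker=.124,pivot=.072)[l]))
        if m and m[0]['p']>.4: rs.setdefault(l,[]).append(ray(s,W,m[0]['xy']))
for l in rs:
    if len(rs[l])>1:print(l,len(rs[l]),tri(rs[l]))
E
```

```text
10.25 [ 0.4678 -0.0701  0.306 ] [-0.658  -0.5742  2.2209  0.4404  1.0185 -2.3703]
[[-0.8077 -0.0005  0.5896]
 [ 0.0015  1.      0.003 ]
 [-0.5896  0.0033 -0.8077]]
tilt 36.131417219496726 az 0.29306026855356543
scene tab [251.5 164. ] 0.93 [ 0.6155 -0.0817  0.113 ]
scene striker [226.7 191.9] 0.6 [0.5674 0.0587 0.124 ]
scene pivot [180.5 235.3] 0.62 [0.5671 0.2265 0.072 ]
top tab [253.7 162.1] 0.59 [ 0.5947 -0.0737  0.113 ]
top striker [208.1 172.7] 0.67 [0.5611 0.061  0.124 ]
top pivot [151.  175.1] 0.5 [0.5635 0.2396 0.072 ]
wrist tab [258.1 156.3] 0.97 [ 0.6004 -0.0691  0.113 ]
wrist striker [364.7 143.8] 0.77 [0.5665 0.0592 0.124 ]
wrist pivot [480.6 112.4] 0.84 [0.5607 0.2197 0.072 ]
tab 3 [ 0.5955 -0.0706  0.1248]
striker 3 [0.5631 0.0598 0.1268]
pivot 3 [0.5654 0.2309 0.0697]
```

View pics/wrist1.png

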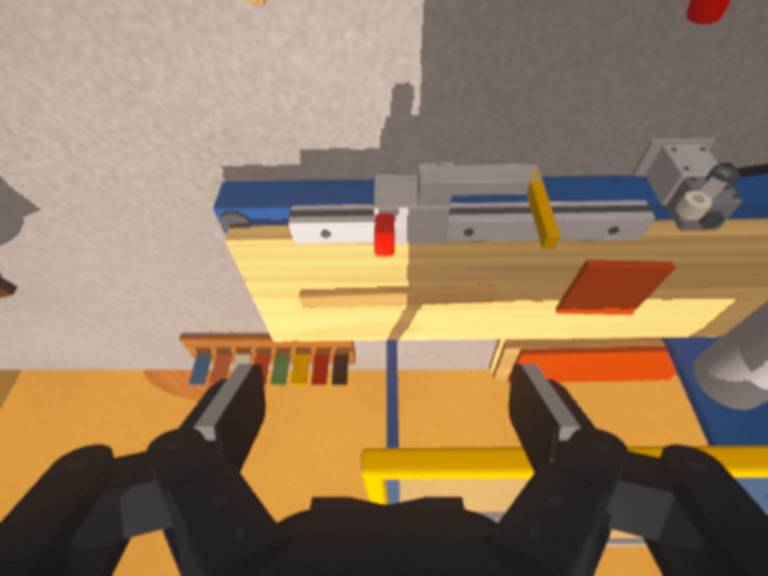

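View pics/scene1.png

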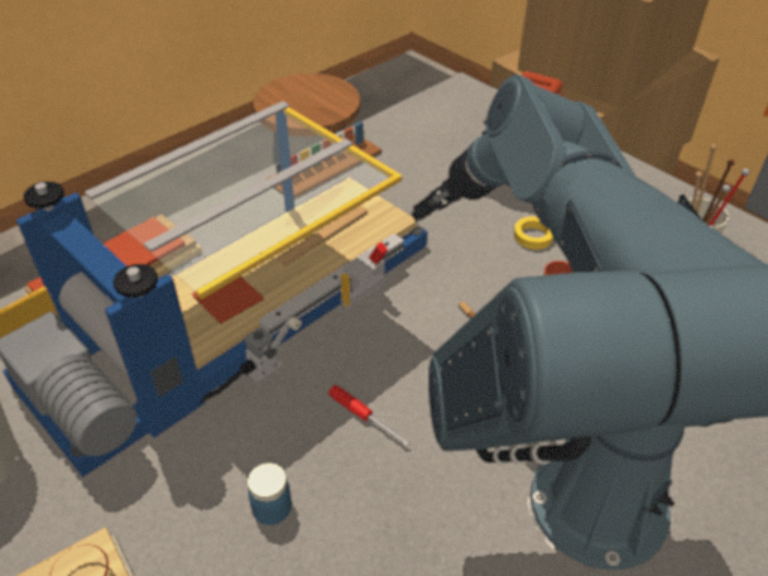

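The wrist view shows the tab at (385,233), the striker plate at (543,215) and the white roller at (695,205), with the switch behind it. The scene view agrees: tab (380,250), roller (293,324), and the way in to the tab is free. I go most of the way to the tab, then check.

Call:
arm_command:
  rows:
    - [[7,0,50],0]
    - [[7,0,90],0]
    - [[7,0,130],0]
    - [[7,0,160],0]
    - [[7,0,180],0]
    - [[7,0,180],0]
    - [[7,0,180],0]
  gripper: 105

```text
time: 11.55
tcp_pos: [0.5684, -0.0693, 0.1561]
tcp_rot: [-0.001, 2.512, 0.005]
force: [-0.7, -0.1, -0.8]
gripper_width: 0.0503
grip_force: 0.0
```

```bash
python3 st.py; python3 - <<'E'
from h import *
np.set_printoptions(precision=4,suppress=True)
st=state();s=snapshot('wrist');W=cam(s,st);save(s,'wrist2.png',1.5)
M=R.from_rotvec(st['tcp_rot']).as_matrix()
for l,z in(('tab',.113),('striker',.124)):
    for q in mark_of('wrist',l)[:2]:
        p=atz(s,W,q['xy'],z);print(l,np.round(q['xy'],1),round(q['p'],2),p,'tool',M.T@(p-st['tcp_pos']))
t=snapshot('scene');Wt=cam(t)
# roller from first wrist + scene pixels
M0=dict(tcp_pos=[.4678,-.0701,.306],tcp_rot=[.001,2.511,.004]);W0=cam(s,M0)
print('roller',tri([ray(s,W0,(463.3,136.7)),ray(t,Wt,(195.3,216))]))
print(state()['gripper_width'])
E
```

```text
11.55 [ 0.5684 -0.0693  0.1561] [-0.4863 -0.0424  2.1686  0.5936  0.5214 -2.5041]
[[-0.808  -0.002   0.5891]
 [ 0.0002  1.      0.0037]
 [-0.5891  0.0031 -0.808 ]]
tilt 36.09719610856287 az 0.35871116024774197
tab [254.5 214.5] 0.68 [ 0.5994 -0.0714  0.113 ] tool [ 0.0003 -0.0023  0.0531]
striker [477.8 204.9] 0.56 [0.5703 0.0661 0.124 ] tool [0.0174 0.1352 0.0275]
roller [0.5597 0.177  0.1176]
0.05043341504934283
```

View pics/wrist2.png

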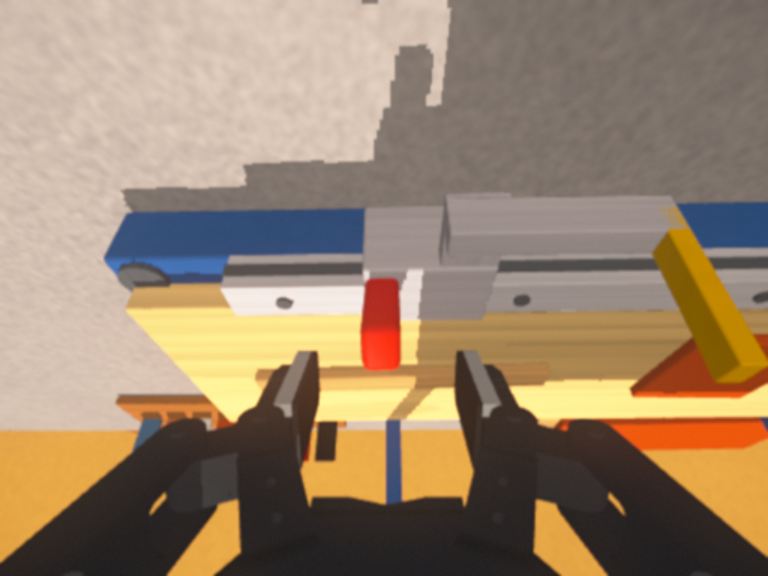

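The tab sits midway between the open fingers at (380,325), 53 mm ahead. I advance and grip it.

Call:
arm_command:
  rows:
    - [[0,-2,25],0]
    - [[0,-2,45],0]
    - [[0,-2,60],0]
    - [[0,-2,60],0]
    - [[0,-2,60],0]

```text
time: 12.25
tcp_pos: [0.6041, -0.0714, 0.1087]
tcp_rot: [-0.001, 2.51, 0.003]
force: [-0.0, 0.1, 0.7]
gripper_width: 0.05
grip_force: 0.0
```

Call:
arm_command:
  rows:
    - [[0,0,0],0]
    - [[0,0,0],0]
    - [[0,0,0],0]
    - [[0,0,0],0]
    - [[0,0,0],0]
    - [[0,0,0],0]
  gripper: 255
  squeeze: 50

```text
time: 12.85
tcp_pos: [0.6042, -0.0717, 0.1092]
tcp_rot: [-0.003, 2.509, 0.002]
force: [-7.0, -1.4, 7.0]
gripper_width: 0.0177
grip_force: 48.4
```

```bash
python3 st.py; python3 - <<'E'
from h import *
s=state();print(s['force'],s['gripper_width'],s['grip_force'])
E
```

```text
12.85 [ 0.6042 -0.0717  0.1092] [-0.4502  0.1393  2.1041  0.713   0.4075 -2.6153]
[[-0.8065 -0.0026  0.5912]
 [-0.0015  1.      0.0022]
 [-0.5912  0.0009 -0.8065]]
tilt 36.24187384233249 az 0.21589904101588372
[-7.02049845 -1.42647824  6.95803705] 0.017710771038814327 48.422874212265015
```

Call:
arm_command:
  rows:
    - [[0,8,0],0]
    - [[0,16,0],0]
    - [[0,24,0],0]
    - [[0,32,0],0]
    - [[0,40,0],0]
    - [[0,48,0],0]
    - [[0,56,0],0]
    - [[0,64,0],0]
    - [[0,72,0],0]
    - [[0,80,0],0]
    - [[0,85,0],0]

```text
time: 13.95
tcp_pos: [0.6026, 0.0136, 0.1091]
tcp_rot: [-0.004, 2.511, 0.002]
force: [-29.8, -8.0, 25.5]
gripper_width: 0.0175
grip_force: 52.5
```

Call:
arm_command:
  rows:
    - [[0,2,0],0]
    - [[0,4,0],0]

```text
time: 14.15
tcp_pos: [0.6025, 0.0175, 0.1091]
tcp_rot: [-0.004, 2.511, 0.002]
force: [-30.7, -7.9, 25.7]
gripper_width: 0.0174
grip_force: 52.5
```

Call:
arm_command:
  rows:
    - [[0,2,0],0]
    - [[0,4,0],0]

```text
time: 14.35
tcp_pos: [0.6025, 0.0214, 0.1091]
tcp_rot: [-0.003, 2.511, 0.002]
force: [-31.0, -8.1, 25.4]
gripper_width: 0.0175
grip_force: 52.7
```

Call:
arm_command:
  rows:
    - [[0,2,0],0]
    - [[0,4,0],0]

```text
time: 14.55
tcp_pos: [0.6024, 0.0254, 0.1091]
tcp_rot: [-0.003, 2.511, 0.003]
force: [-32.0, -7.5, 25.7]
gripper_width: 0.0176
grip_force: 52.7
```

```bash
python3 st.py; python3 - <<'E'
from h import *
np.set_printoptions(precision=4,suppress=True)
st=state();s=snapshot('wrist');W=cam(s,st);save(s,'wrist3.png',1.5);print(st['force'])
for l in('striker','pivot'):
    for q in mark_of('wrist',l)[:1]: print(l,q,atz(s,W,q['xy'],dict(striker=.124,pivot=.072)[l]))
E
```

```text
14.55 [0.6024 0.0254 0.1091] [-0.2259  0.1245  2.1206  0.4589  0.3088 -2.1962]
[[-0.8077 -0.003   0.5896]
 [-0.0018  1.      0.0026]
 [-0.5896  0.0011 -0.8077]]
tilt 36.131020211118276 az 0.2556695653305598
[-31.9798  -7.5302  25.6569]
```

View pics/wrist3.png

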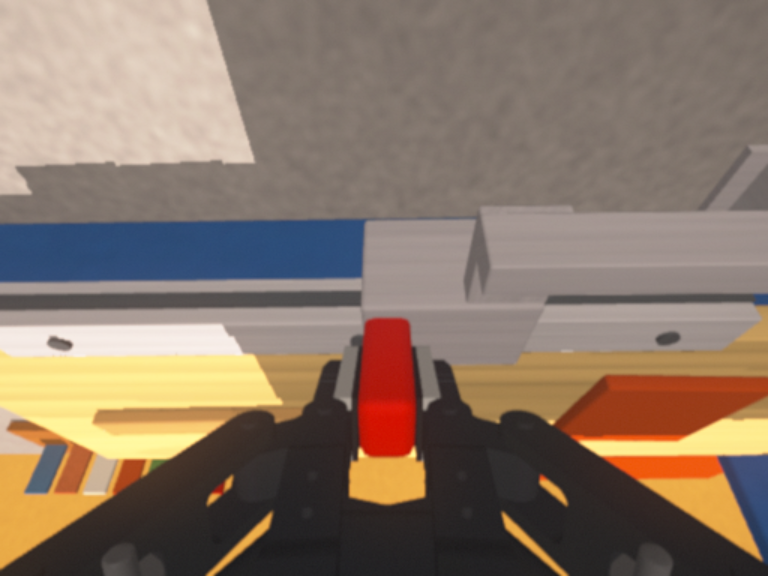

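The tab is held between the pads at (388,385) and the dog moved with it, but the rail runs slightly skew and loads the hand about 40 N axially. I relieve that, then feel my way on in small steps.

Call:
arm_command:
  rows:
    - [[1,0,-2],0]
    - [[1,0,-2],0]

```text
time: 14.9
tcp_pos: [0.602, 0.0256, 0.1093]
tcp_rot: [-0.002, 2.51, 0.003]
force: [8.6, -0.2, -8.3]
gripper_width: 0.0175
grip_force: 56.9
```

Call:
arm_command:
  rows:
    - [[0,2,0],0]
    - [[0,4,0],0]

```text
time: 15.1
tcp_pos: [0.602, 0.0286, 0.1093]
tcp_rot: [-0.002, 2.51, 0.001]
force: [4.4, -8.0, -6.2]
gripper_width: 0.0176
grip_force: 57.9
```

Call:
arm_command:
  rows:
    - [[0,1,0],0]
    - [[0,3,0],0]

```text
time: 15.3
tcp_pos: [0.6019, 0.0315, 0.1093]
tcp_rot: [-0.001, 2.51, 0.001]
force: [4.2, -8.0, -5.5]
gripper_width: 0.0175
grip_force: 58.1
```

Call:
arm_command:
  rows:
    - [[0,1,0],0]
    - [[0,3,0],0]

```text
time: 15.5
tcp_pos: [0.6019, 0.0345, 0.1093]
tcp_rot: [-0.001, 2.51, 0.001]
force: [2.4, -7.0, -5.8]
gripper_width: 0.0175
grip_force: 58.2
```

Call:
arm_command:
  rows:
    - [[0,1,0],0]
    - [[0,3,0],0]

```text
time: 15.7
tcp_pos: [0.602, 0.0363, 0.1093]
tcp_rot: [-0.001, 2.509, -0.001]
force: [-4.0, -24.1, -3.6]
gripper_width: 0.017
grip_force: 60.7
```

Call:
arm_command:
  rows:
    - [[0,1,0],0]
    - [[0,3,0],0]

```text
time: 15.9
tcp_pos: [0.6019, 0.0381, 0.1093]
tcp_rot: [0.001, 2.509, -0.003]
force: [-4.7, -24.1, -3.2]
gripper_width: 0.0174
grip_force: 61.5
```

Fy jumped to -24 N, more than the switch should need, so I look before going on.

```bash
python3 - <<'E'
from h import *
np.set_printoptions(precision=3,suppress=True)
st=state();print(st['time'],st['force'],st['torque'],st['tcp_pos'])
s=snapshot('scene');t=snapshot('top');w=snapshot('wrist')
a=cv2.resize(s['image'][140:260,110:300],(760,480)) ;cv2.imwrite('pics/s4.png',a[:,:,::-1])
b=cv2.resize(t['image'][130:200,130:290],(640,280));cv2.imwrite('pics/t4.png',np.vstack([b,cv2.resize(w['image'],(640,300))])[:,:,::-1])
E
```

```text
15.9 [ -4.72  -24.14   -3.191] [-2.334  1.098 -1.057] [0.602 0.038 0.109]
```

View pics/s4.png

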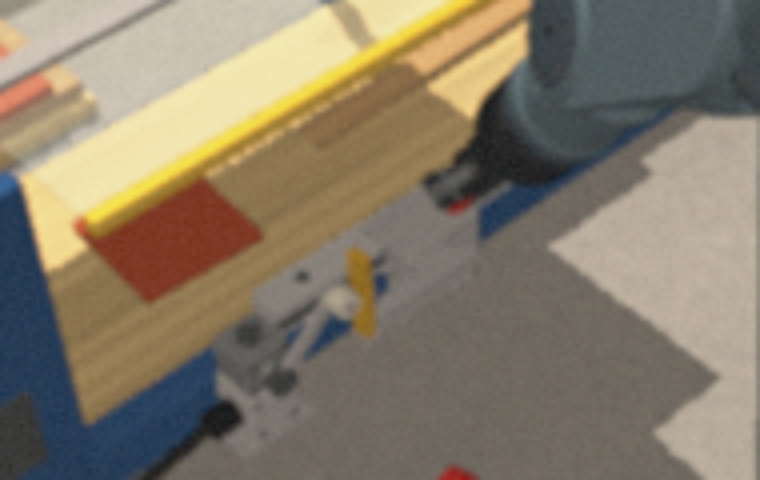

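View pics/t4.png

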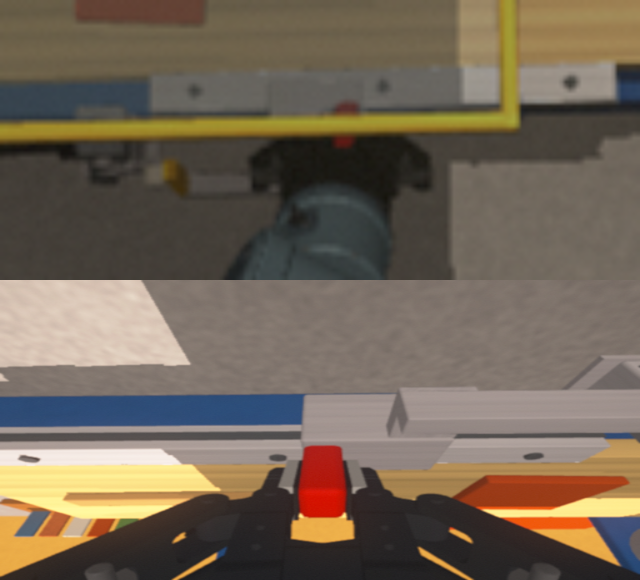

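The striker plate (362,290 in the crop) is just meeting the white roller (342,300). Nothing else is in contact, and contact came at the predicted spot (TCP y ≈ 0.0355). A steeply leaning arm with friction at the roller could explain the high push. I go on in small steps and watch for it to give way.

Call:
arm_command:
  rows:
    - [[0,1,0],0]
    - [[0,2,0],0]

```text
time: 16.25
tcp_pos: [0.6019, 0.0404, 0.1093]
tcp_rot: [0.001, 2.51, -0.002]
force: [-4.1, -20.0, -2.3]
gripper_width: 0.0172
grip_force: 60.9
```

Call:
arm_command:
  rows:
    - [[0,1,0],0]
    - [[0,2,0],0]

```text
time: 16.45
tcp_pos: [0.6018, 0.0428, 0.1093]
tcp_rot: [0.001, 2.51, -0.001]
force: [-3.5, -17.8, -2.4]
gripper_width: 0.0174
grip_force: 60.5
```

Call:
arm_command:
  rows:
    - [[0,1,0],0]
    - [[0,2,0],0]

```text
time: 16.65
tcp_pos: [0.6018, 0.0451, 0.1093]
tcp_rot: [0.0, 2.51, -0.001]
force: [-2.6, -16.6, -2.2]
gripper_width: 0.0175
grip_force: 60.2
```

Call:
arm_command:
  rows:
    - [[0,1,0],0]
    - [[0,2,0],0]

```text
time: 16.85
tcp_pos: [0.6017, 0.0473, 0.1093]
tcp_rot: [-0.0, 2.51, -0.0]
force: [-2.6, -14.9, -1.8]
gripper_width: 0.0177
grip_force: 60.0
```

Call:
arm_command:
  rows:
    - [[0,1,0],0]
    - [[0,2,0],0]

```text
time: 17.05
tcp_pos: [0.6017, 0.0491, 0.1093]
tcp_rot: [-0.0, 2.51, -0.001]
force: [-4.7, -17.7, -0.4]
gripper_width: 0.0172
grip_force: 60.5
```

Call:
arm_command:
  rows:
    - [[0,1,0],0]
    - [[0,2,0],0]

```text
time: 17.25
tcp_pos: [0.6016, 0.0505, 0.1092]
tcp_rot: [0.0, 2.51, -0.002]
force: [-4.2, -18.9, -0.1]
gripper_width: 0.0173
grip_force: 61.0
```

Call:
arm_command:
  rows:
    - [[0,1,0],0]
    - [[0,2,0],0]

```text
time: 17.45
tcp_pos: [0.6016, 0.053, 0.1093]
tcp_rot: [0.0, 2.51, -0.001]
force: [-4.8, -15.7, -0.7]
gripper_width: 0.0174
grip_force: 60.5
```

Call:
arm_command:
  rows:
    - [[0,1,0],0]
    - [[0,2,0],0]

```text
time: 17.65
tcp_pos: [0.6016, 0.0553, 0.1093]
tcp_rot: [-0.0, 2.51, -0.0]
force: [-4.7, -17.0, -0.6]
gripper_width: 0.017
grip_force: 60.4
```

Call:
arm_command:
  rows:
    - [[0,1,0],0]
    - [[0,2,0],0]

```text
time: 17.85
tcp_pos: [0.6015, 0.0576, 0.1093]
tcp_rot: [-0.0, 2.511, 0.0]
force: [-4.0, -12.4, -0.8]
gripper_width: 0.0171
grip_force: 60.0
```

Call:
arm_command:
  rows:
    - [[0,1,0],0]
    - [[0,2,0],0]

```text
time: 18.05
tcp_pos: [0.6014, 0.0599, 0.1092]
tcp_rot: [-0.001, 2.511, 0.001]
force: [-5.1, -12.2, 0.1]
gripper_width: 0.0173
grip_force: 59.9
```

Call:
arm_command:
  rows:
    - [[0,1,0],0]
    - [[0,1,0],0]

```text
time: 18.25
tcp_pos: [0.6014, 0.0616, 0.1092]
tcp_rot: [-0.002, 2.511, 0.002]
force: [-2.5, -7.0, -1.5]
gripper_width: 0.017
grip_force: 59.2
```

Call:
arm_command:
  rows:
    - [[0,1,0],0]
    - [[0,2,0],0]
    - [[0,2,0],0]

```text
time: 18.55
tcp_pos: [0.6013, 0.0636, 0.1092]
tcp_rot: [-0.002, 2.511, 0.002]
force: [-2.9, -7.6, -0.5]
gripper_width: 0.0175
grip_force: 59.3
```

Call:
arm_command:
  rows:
    - [[0,0,0],0]
    - [[0,0,0],0]
    - [[0,0,0],0]
    - [[0,0,0],0]
    - [[0,0,0],0]
  gripper: 130

```text
time: 19.05
tcp_pos: [0.6019, 0.0648, 0.1094]
tcp_rot: [-0.001, 2.51, 0.004]
force: [0.2, 0.5, -0.0]
gripper_width: 0.0421
grip_force: 0.0
```

```bash
python3 - <<'E'
from h import *
s=state();print(s['time'],s['tcp_pos'],s['force'],s['gripper_width'],s['grip_force'])
w=snapshot('wrist');s=snapshot('scene')
a=cv2.resize(s['image'][160:240,130:260],(650,400));cv2.imwrite('pics/w5.png',np.hstack([a,np.zeros((400,1,3),np.uint8)])[:,:,::-1])
E
```

```text
19.05 [0.60193756 0.06480338 0.10942979] [ 0.17603636  0.46119691 -0.00867635] 0.04207807410888313 0.0
```

View pics/w5.png

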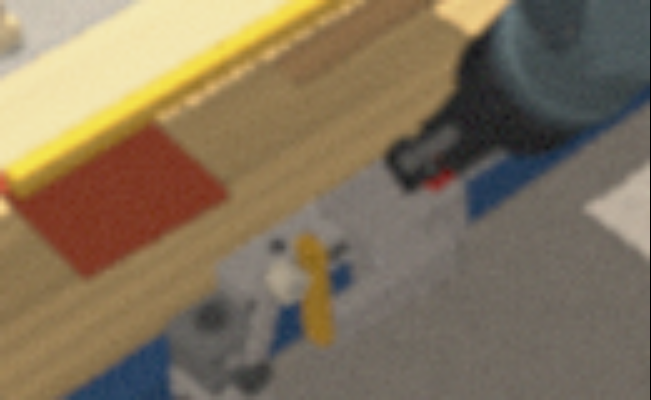

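The striker holds the arm over: roller at (285,278) above its clamp at (255,375), and the fingers are open around the tab. I withdraw along the approach line.

Call:
arm_command:
  rows:
    - [[0,0,-20],0]
    - [[0,0,-50],0]
    - [[0,0,-90],0]
    - [[0,0,-130],0]
    - [[0,0,-170],0]
    - [[0,0,-200],0]
    - [[0,0,-200],0]
    - [[0,0,-200],0]

```text
time: 19.95
tcp_pos: [0.4841, 0.064, 0.2715]
tcp_rot: [-0.001, 2.508, 0.003]
force: [-0.2, 0.0, -0.1]
gripper_width: 0.0418
grip_force: 0.0
```

```bash
python3 - <<'E'
from h import *
np.set_printoptions(precision=4,suppress=True)
st=state();print(st['time'],st['tcp_pos'],st['force'])
w=snapshot('wrist');W=cam(w,st)
for l,z in(('tab',.113),('striker',.124),('pivot',.072)):
    for q in mark_of('wrist',l)[:1]: print(l,np.round(q['xy'],1),round(q['p'],2),atz(w,W,q['xy'],z))
s=snapshot('scene');V=cam(s)
def atx(s,W,xy,x):
    o,d=ray(s,W,xy);return o+d*(x-o[0])/d[0]
print('roller now',atx(s,V,(187,215.6),.5597),'before',atx(s,V,(195.3,216),.5597))
a=cv2.resize(s['image'][160:240,130:260],(520,320));b=cv2.resize(w['image'],(520,270))
cv2.imwrite('pics/w6.png',np.vstack([a,b])[:,:,::-1])
E
```

```text
19.95 [0.4841 0.064  0.2715] [-0.2261  0.0063 -0.0962]
tab [257.1 166.9] 0.8 [0.5963 0.0637 0.113 ]
striker [381.3 156.9] 0.78 [0.5669 0.1987 0.124 ]
pivot [394.2 125.5] 0.92 [0.5679 0.228  0.072 ]
roller now [0.5597 0.203  0.1389] before [0.5597 0.1772 0.1182]
```

View pics/w6.png

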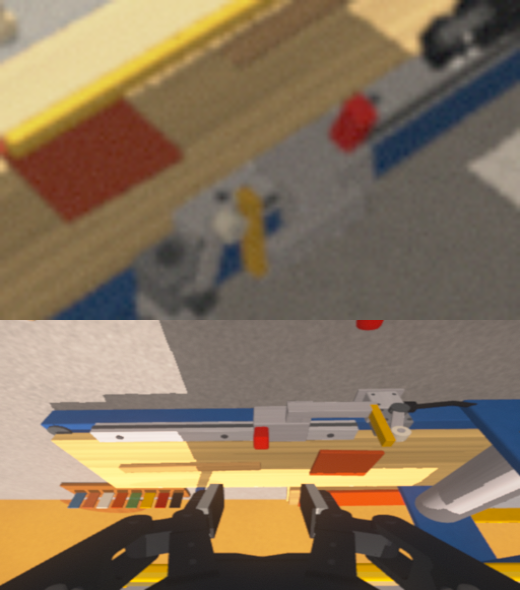

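The picture shows the dog free, the roller still held by the striker at (228,222), and the hand clear. The roller has moved about 26 mm, which is roughly 0.45–0.5 rad and within the band.

```bash
python3 -c "
from plant import job_done
print(job_done())"
```

```text
the job is handed in; nothing more can be done
None
```

The job is handed in, with no verdict returned: I slid the dog in until the switch gave way and let go, the striker still holds the arm at about 0.45–0.5 rad (estimated from the camera image), and the hand is clear of everything.

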